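# Bring the curing lamp over the nail tips

### The arm

A 6-joint arm with a two-finger parallel gripper is mounted at the origin on the work surface. World frame = base frame: x ahead of the robot, y to its left, z up, the work surface at z = 0. Lengths are in m, angles in rad, forces in N, time in s.
With the tool pointing down it reaches from about 0.25 to 0.85 m from the base axis. Payload 12.5 kg.
Tool frame: the origin (TCP) lies at the very end of the fingers, on their centre line; the grasp point (between the pads) lies 19 mm behind it (bot.grip_point_offset is the distance from the TCP to the grasp point, in m); y points along the fingers, x is the direction in which the jaws open and shut, and the axes are right-handed (so a half turn about y gives the same grasp; the last joint's range is limited). The gripper opens to 93 mm and grips with 3 to 60 N. Pads are 15 mm wide; open, the fingers measure 128 mm over their backs; the gripper's body (75 mm by 188 mm) begins 65 mm behind the grasp point.
Start: joints at [1.051, 0.351, 1.652, -0, 1.139, -0.085], TCP at [0.232, 0.499, 0.219] pointing down, gripper open.
Joint ranges: [-2.75, 2.75], [-0.79, 2.1], [0.01, 2.65], [-1.57, 4.71], [0.07, 3.14], [-2.87, 2.87]. Speed limits (rad/s): [2.22, 2.22, 2.79, 3.14, 3.14, 3.14].

### API

Orientations are given as a unit quaternion [x, y, z, w].
In Python, from bench import bot, vision, sign_off gives the robot as it stands.
- The arm moves only by the tool move_arm, never from a script. Its argument "motion" is a list that holds one entry, the list of rows, each a list of 7 numbers: the shift along the world's x, y, z in units of 50 mm (1.0 is 50 mm), then the turn, a rotation vector about the world's x, y, z in degrees, then the opening, from 0 (shut) to 1 (fully open). A call has exactly 8 rows; each row is the pose to reach, as a shift and turn from the pose measured when the call began; what a row does not reach only later rows make up. A row lasts 1/10 s, in which the tool goes at most 50 mm and 8.59 degrees, less where a joint would pass 70% of its speed; a pose out of reach is approached as far as the arm can. A call with a gripper value outside its range is refused whole. The fingers move at their own pace and stop on an object; "squeeze" is the grip in N (left out, the last holds). Time passes only in rows, so rows that repeat a pose let the fingers close, or fill a call up. It gives the time, the measured TCP pose, the force and the opening at its end, in the units of the state.
- bot.get_state(): the state, without advancing time (a new reading comes with each control period).
- vision.grab_frame(name): name is "side" or "top" or "wrist"; returns the picture (420x560x3 uint8, blue, green, red); there is no depth.
- vision.calibration(name): a dict with "K" (3x3 intrinsics, pixels), "k1" (the pictures are not rectified: a ray, as slopes to the right and down, at radius r is drawn at 1 + k1 r^2 times it, then the intrinsics apply), "position" and "attitude" of the camera in the world. Camera axes: x right, y down, z forward; pixel columns grow to the right and rows downward; lengths in m; the calibration is good to about 2 mm. A picture is of the moment at which its call begins: read the wrist's pose just before it. calibration takes no time and is no camera call; for the wrist camera it gives the pose at the moment of the call.
- sign_off(): hands the job in, once; it reports no verdict.
The state is a dict: "time_s": time; "qpos": joint angles; "joint_vel": joint speeds; "joint_efforts": joint torques, N m; "ee_pos": TCP position; "tcp_rot": TCP orientation; "force": force on the tool from outside, world axes, zero at the start; "ft_torque": the same for the moment, N m; "width": opening from 0.0 (shut) to 1.0 (fully open).
Only numpy, scipy, OpenCV 4.12 (cv2) and the standard library are available. Lean on these libraries where they do the work, as an engineer would, in place of code of your own. Each camera call takes 0.05 s, during which the arm holds its last target.

### The job

On the black practice board a small round curing lamp hangs from a collar on a level bar. Loosen the wing screw on top of the lamp's collar by about a quarter turn anticlockwise, seen from above, then slide the collar along the bar until the lamp is centred straight above the row of white nail tips on the metal tip stand. Let go of it there; the screw may stay loose.

Things in the scene. Friction and masses are not known exactly. Their poses are not given: they have to be found in the camera images.
- screw_wing (a point): Middle of the upright steel wing of the set screw on top of the lamp's collar, 184 mm above the table. The wing is a plate 10 mm thick (own x), 30 mm wide (own y), 26 mm tall (z, up); the frame turns with it. Under it: a flange, 20 mm across, top 13 mm below this point; the collar's round body (34 mm across, 28 mm long), top 27 mm below. The screw's axis is vertical through this point.
- lamp_screw (a joint): Angle of that wing screw, rad: 0 is fully tight (wing plate in line with the bar), growing as it loosens, anticlockwise from above; stop at 1.57. Starts near 0. Turns stiffly (0.1 N m), stays where left. Below about 0.7 it clamps the collar; beyond, the collar slides with about 2 N and stays where left. The like screw on the collar with a small tray, near one end of the bar, is a bystander.
- lamp (a point): Centre of the underside of the lamp, a white disc 62 mm across, 18 mm thick, 112 mm above the table, on an arm of the collar 85 mm from the bar, on the side away from the robot, level with the screw along the bar. Axes: y along the bar, x square to it, away from the robot, z up. Lamp and screw slide together, 115 mm either way from mid-bar. Bar: level, 12 mm thick, 140 mm above the table.
- tip_stand: The metal tip stand, fixed to the board: round foot 40 mm across, stem, and a 52 mm crossbar with five white nail tips side by side, about 62 mm tall in all. Origin: centre of the underside of the foot (4 mm above the table), straight under the middle of the row, on the line along which the lamp travels, within 3 mm. A lidded glass pot, 40 mm tall, also on that line, is a bystander.

How it is judged:
On the way:
1. the wing screw of the lamp's collar is loosened (turned past 0.8 rad) (value of joint lamp_screw above 0.8 rad), for 0.2 s.
At the end, for the whole second after the job is handed in: The lamp's centre stays within 15 mm, seen from above, of the middle of the tip stand (horizontal distance between lamp and tip_stand below 0.015 m); the robot touches nothing.
It also fails if it takes over 35 s, if anything falls off the work surface, if the arm or the gripper's body presses on something with over 40 N, if the wrist force passes 120 N, or if a joint passes its speed limit or range.

## Working session

There is one attempt and no reset: what is moved stays moved. The work goes in short steps, Python scripts to look and compute and a tool call to move; the robot and the scene stay as the last step left them, time stands still between calls to the robot, and variables do not carry over. Pictures are saved under pics/ and viewed, and the job is handed in when it is done.

Besides the shell and the picture viewer there is one more tool, called after ">>>" as name(argument=value, ...), one argument or row to a line, values as JSON. move_arm: Moves the arm, as the interface text tells. Its arguments: {"type":"object","properties":{"motion":{"type":"array","items":{"type":"array","items":{"type":"array","items":{"type":"number"}}}},"squeeze":{"type":"number"}},"required":["motion"]}

```bash
mkdir -p pics; ls; python3 - <<'E'
from bench import bot, vision
import cv2
print(bot.get_state())
for n in ("side","top","wrist"):
    c=vision.calibration(n); print(n,c)
    cv2.imwrite(f"pics/{n}0.png",vision.grab_frame(n))
E
```

```text
pics
{'time_s': 0.0, 'qpos': array([ 1.05139606e+00,  3.51200759e-01,  1.65246940e+00,  5.39064469e-06,
        1.13909389e+00, -8.46036772e-02]), 'joint_vel': array([-7.63926201e-04,  2.63640122e-06,  6.32811759e-04, -3.76761054e-04,
        5.31160702e-04,  7.95465644e-04]), 'joint_efforts': array([-2.30609468e-03, -4.97313344e+01, -2.85258007e+01,  6.98321010e-02,
        2.57329963e-02, -4.97368171e-05]), 'ee_pos': array([0.23147   , 0.49851843, 0.21810364]), 'tcp_rot': array([ 0.59626719,  0.38001777, -0.38075278, -0.59588527]), 'force': array([ 0.03702975, -0.59430178, -0.55773523]), 'ft_torque': array([ 0.00466001, -0.01873002, -0.0013577 ]), 'width': 1.000064329537444}
side {'K': array([[396.57855153,   0.        , 280.89505641],
       [  0.        , 396.57855153, 209.82740099],
       [  0.        ,   0.        ,   1.        ]]), 'k1': -0.10740286529002514, 'position': array([ 0.34735124, -0.42361677,  0.551438  ]), 'attitude': array([ 0.87623613, -0.21733249,  0.0960072 , -0.41923675])}
top {'K': array([[433.70585174,   0.        , 273.54155231],
       [  0.        , 433.70585174, 218.87072219],
       [  0.        ,   0.        ,   1.        ]]), 'k1': -0.05417793349755416, 'position': array([0.53173948, 0.00116862, 0.79514363]), 'attitude': array([ 0.70755448, -0.70499572,  0.0314682 , -0.03684343])}
wrist {'K': array([[334.20306723,   0.        , 280.40673886],
       [  0.        , 334.20306723, 212.30370431],
       [  0.        ,   0.        ,   1.        ]]), 'k1': -0.08468914531532297, 'position': array([0.15921171, 0.53177898, 0.38450764]), 'attitude': array([0.83426281, 0.5325895 , 0.07677342, 0.12024899])}
```

View pics/top0.png

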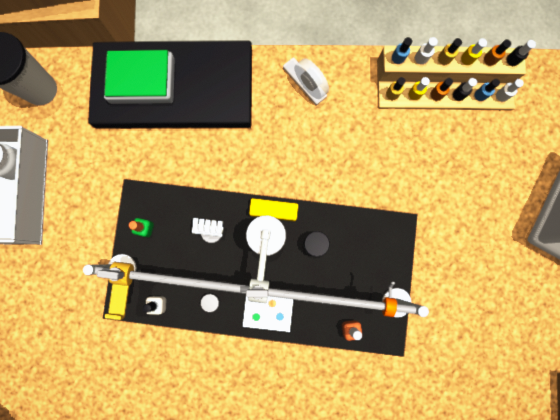

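View pics/side0.png

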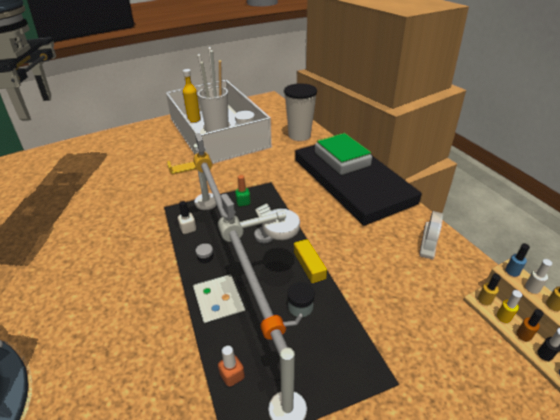

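```bash
cat > h.py <<'E'
import numpy as np, cv2
from scipy.spatial.transform import Rotation as R
def dist(c): return np.array([c["k1"],0,0,0,0.])
def ray(c,uv):
    p=cv2.undistortPoints(np.array([[uv]],float),c["K"],dist(c))[0,0]
    return R.from_quat(c["attitude"]).apply([p[0],p[1],1])
def atz(c,uv,z):
    d=ray(c,uv); return c["position"]+d*(z-c["position"][2])/d[2]
def proj(c,P):
    r=R.from_quat(c["attitude"]).inv().apply(np.atleast_2d(P)-c["position"])
    return cv2.projectPoints(r,np.zeros(3),np.zeros(3),c["K"],dist(c))[0][:,0]
E
python3 - <<'E'
import cv2
a=cv2.imread("pics/top0.png")[190:325,180:345]; cv2.imwrite("pics/topz.png",cv2.resize(a,None,fx=4.6,fy=4.4,interpolation=cv2.INTER_CUBIC))
a=cv2.imread("pics/side0.png")[180:260,190:320]; cv2.imwrite("pics/sidez.png",cv2.resize(a,None,fx=6,fy=6,interpolation=cv2.INTER_CUBIC))
E
```

```text
(no output)
```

View pics/topz.png

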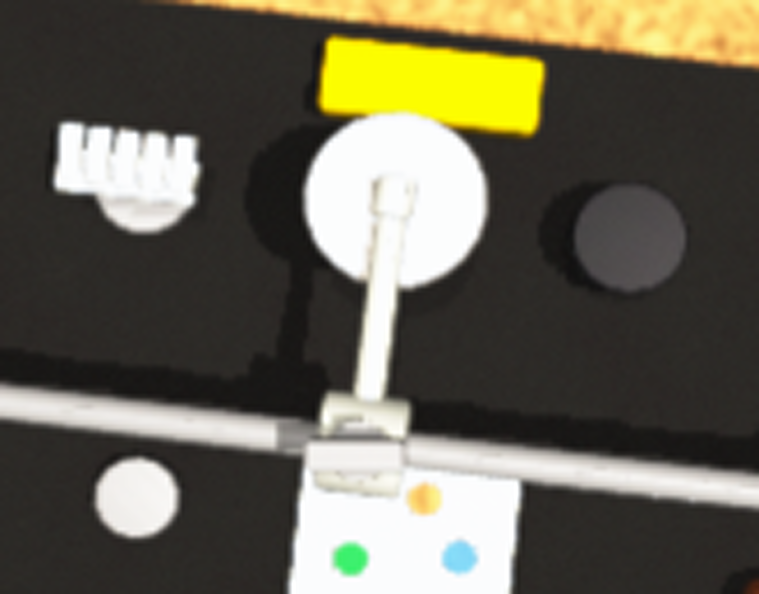

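View pics/sidez.png

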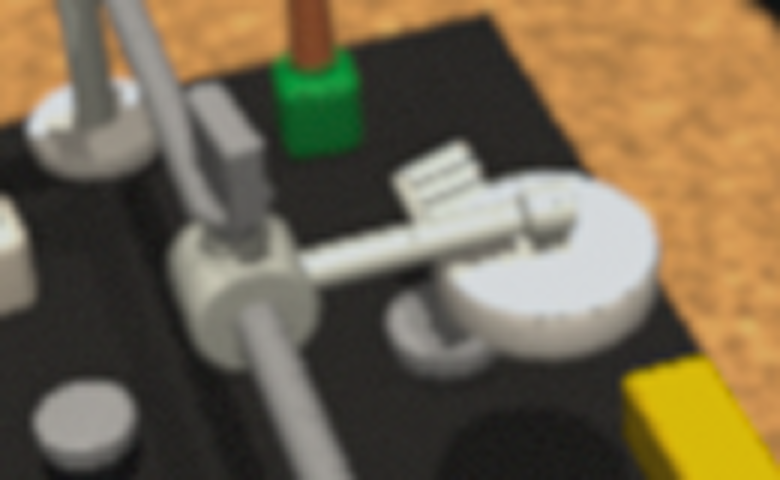

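```bash
python3 - <<'E'
from h import *
from bench import vision
c=vision.calibration("top"); s=vision.calibration("side")
z=lambda u,v:(180+u/4.6,190+v/4.4)
w=atz(c,z(357,456),.197); l=atz(c,z(396,200),.130); f=atz(c,z(144,184),.006)
print("wing",w,"lamp",l,"foot",f,"tips",atz(c,z(127,160),.06))
for k in [(0,415),(260,437)],[(0,392),(759,491)]: print([atz(c,z(*q),.14) for q in k])
a=atz(c,z(0,401),.146);b=atz(c,z(759,487),.146);d=b-a;print("bar",a,b,np.degrees(np.arctan2(-d[0],-d[1])))
u=(a-b)/np.linalg.norm(a-b); print(u,"lamp off",(l-w)@u,"slide",(f-l)@u, np.linalg.norm(l-w))
sz=lambda p:(190+p[0]/6,180+p[1]/6)
sp=proj(s,np.array([w,l,f]));print((sp-[190,180])*6)
print((proj(s,atz(s,sz((545,245)),.130))), atz(s,sz((545,245)),.130), "wing side",atz(s,sz((229,120)),.197), "foot side",atz(s,sz((440,325)),.006))
E
```

```text
wing [0.48707852 0.02718517 0.197     ] lamp [0.57059392 0.01770456 0.13      ] foot [0.58409947 0.12093742 0.006     ] tips [0.5898043 0.1192245 0.06     ]
[array([0.49590625, 0.14655868, 0.14      ]), array([0.48905452, 0.06130901, 0.14      ])]
[array([0.50371525, 0.14672603, 0.14      ]), array([ 0.47147958, -0.10093259,  0.14      ])]
bar [0.50094258 0.14532778 0.146     ] [ 0.47336393 -0.10000882  0.146     ] 6.413779325052959
[0.11170792 0.99374108 0.        ] lamp off -9.194072842053388e-05 slide 0.10409540561332241 0.10748815582995819
[[224.19683147 111.85557258]
 [546.53176839 236.33934647]
 [445.9969532  328.90168154]]
[[280.83333333 220.83333333]] [0.56855194 0.01468381 0.13      ] wing side [0.48691042 0.02353873 0.197     ] foot side [0.58315203 0.1236597  0.006     ]
```

```bash
python3 - <<'E'
from h import *
from bench import bot
s=bot.get_state(); r=R.from_quat(s["tcp_rot"]); print(r.as_matrix().round(4)); print(s["qpos"])
x=r.as_matrix()[:,0]; print(np.degrees(np.arctan2(x[1],x[0])))
n=np.array([0.9937,-0.1117]); print("jaw target",np.degrees(np.arctan2(n[1],n[0])))
print((np.array([.487,.0255,.26])-s["ee_pos"])/.05)
E
```

```text
[[ 4.212e-01 -4.000e-04 -9.069e-01]
 [ 9.069e-01 -7.000e-04  4.212e-01]
 [-8.000e-04 -1.000e+00  1.000e-04]]
[ 1.05138843e+00  3.51092414e-01  1.65219031e+00  6.59260304e-06
  1.13908982e+00 -8.45958511e-02]
65.08694858578743
jaw target -6.413591047817519
[ 5.1090945  -9.46284567  0.83461859]
```

>>> move_arm(
  motion=[
    [[0.2, -0.4, 0.5, 0, 0, -5, 1], [0.7, -1.3, 0.83, 0, 0, -12, 1], [1.2, -2.2, 0.83, 0, 0, -20, 1], [1.7, -3.1, 0.83, 0, 0, -28, 1], [2.2, -4.0, 0.83, 0, 0, -36, 1], [2.7, -4.9, 0.83, 0, 0, -43, 1], [3.2, -5.8, 0.83, 0, 0, -50, 1], [3.6, -6.6, 0.83, 0, 0, -57, 1]],
  ],
  squeeze=30,
)

```text
time_s: 0.95
ee_pos: [0.4094, 0.172, 0.2598]
tcp_rot: [-0.705, -0.048, 0.048, 0.705]
force: [0.2, 0.3, 0.7]
width: 1.002
```

```bash
cat > st.py <<'E'
from h import *
from bench import bot
import sys
s=bot.get_state(); r=R.from_quat(s["tcp_rot"]); m=r.as_matrix()
print(s["time_s"],s["ee_pos"].round(4),"yaw",np.degrees(np.arctan2(m[1,0],m[0,0])).round(2),"yax",m[:,1].round(4),"F",s["force"].round(2),s["ft_torque"].round(3),"w",s["width"],"q",s["qpos"].round(3))
if len(sys.argv)>3: print("delta",((np.array(list(map(float,sys.argv[1:4])))-s["ee_pos"])/.05).round(3))
E
python3 st.py .487 .0255 .26
```

```text
0.95 [0.4094 0.172  0.2598] yaw 7.81 yax [-6.e-04  1.e-04 -1.e+00] F [0.24 0.28 0.7 ] [-0.048  0.025 -0.03 ] w 1.0023874009723834 q [0.293 0.109 1.856 0.    1.177 0.156]
delta [ 1.553 -2.931  0.004]
```

>>> move_arm(
  motion=[
    [[0.4, -0.7, 0, 0, 0, -3.5, 1], [0.8, -1.5, 0, 0, 0, -7, 1], [1.2, -2.2, 0, 0, 0, -10.5, 1], [1.4, -2.7, 0, 0, 0, -14.2, 0.6], [1.55, -2.93, 0, 0, 0, -14.2, 0.6], [1.55, -2.93, 0, 0, 0, -14.2, 0.6], [1.55, -2.93, 0, 0, 0, -14.2, 0.6], [1.55, -2.93, 0, 0, 0, -14.2, 0.6]],
  ],
)

```text
time_s: 1.75
ee_pos: [0.4864, 0.0267, 0.2598]
tcp_rot: [-0.706, 0.039, -0.038, 0.706]
force: [1.4, -0.0, -0.5]
width: 0.636
```

```bash
python3 st.py .487 .0255 .174; python3 - <<'E'
from h import *
from bench import vision
c=vision.calibration("wrist"); im=vision.grab_frame("wrist"); cv2.imwrite("pics/wrist1.png",im)
print(proj(c,[[.487,.0255,.197],[.487,.0255,.157]]))
im=vision.grab_frame("side"); cv2.imwrite("pics/side1.png",cv2.resize(im[100:280,140:380],None,fx=3.2,fy=3.2))
E
```

```text
1.75 [0.4864 0.0267 0.2598] yaw -6.27 yax [-8.e-04  4.e-04 -1.e+00] F [ 1.42 -0.03 -0.53] [-0.081  0.169 -0.047] w 0.6355928252430724 q [-0.041  0.193  1.757  0.     1.193  0.068]
delta [ 0.012 -0.024 -1.716]
[[282.62001816 228.71864586]
 [282.35189269 213.07399189]]
```

View pics/wrist1.png

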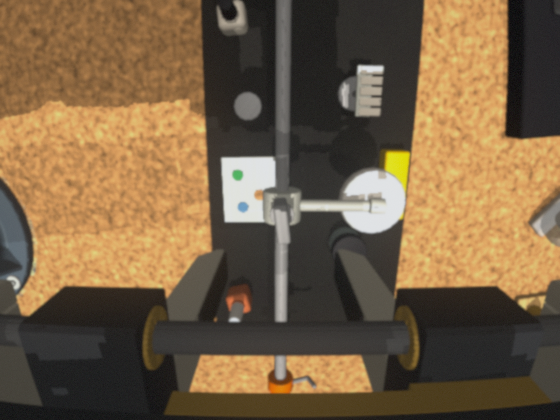

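View pics/side1.png

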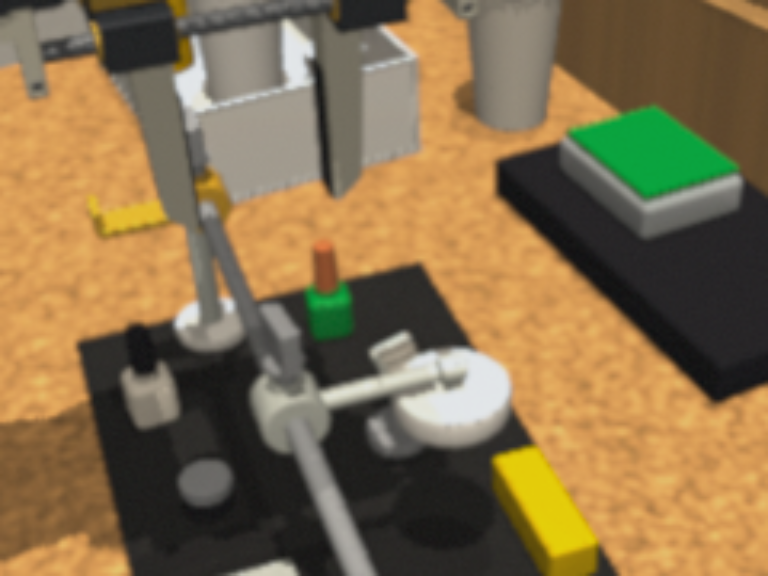

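```bash
python3 - <<'E'
import cv2
a=cv2.imread("pics/wrist1.png")[170:270,220:350]; cv2.imwrite("pics/w1z.png",cv2.resize(a,None,fx=6,fy=6,interpolation=cv2.INTER_CUBIC))
E
```

```text
(no output)
```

View pics/w1z.png

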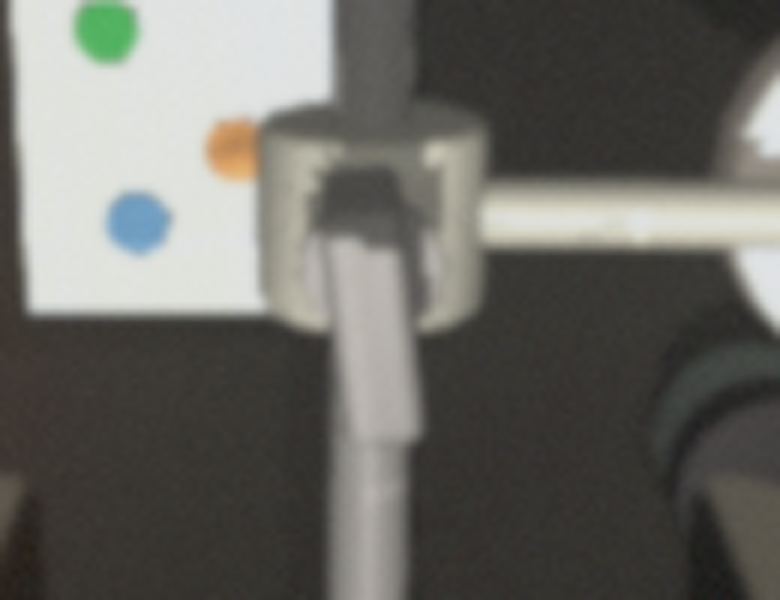

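```bash
python3 - <<'E'
from h import *
from bench import vision
c=vision.calibration("wrist")
P=[atz(c,(220+u/6,170+v/6),.197) for u,v in [(328,238),(395,240),(420,438),(355,440)]]
print(np.mean(P,0)); d=(P[0]+P[1]-P[2]-P[3])/2; print(d,np.degrees(np.arctan2(-d[0],d[1])))
E
python3 st.py
```

```text
[0.48717104 0.02679918 0.197     ]
[-0.00038144  0.02568317  0.        ] 0.8508823463188047
1.85 [0.4865 0.0265 0.2599] yaw -6.28 yax [-5.e-04  3.e-04 -1.e+00] F [ 0.24  0.27 -0.85] [-0.058  0.104  0.016] w 0.6019283194177839 q [-0.041  0.193  1.756  0.     1.193  0.068]
```

>>> move_arm(
  motion=[
    [[0.013, 0, -0.4, 0, 0, 7, 0.6], [0.013, 0, -0.9, 0, 0, 7, 0.6], [0.013, 0, -1.3, 0, 0, 7, 0.6], [0.013, 0, -1.6, 0, 0, 7, 0.6], [0.013, 0, -1.7, 0, 0, 7, 0.6], [0.013, 0, -1.7, 0, 0, 7, 0.6], [0.013, 0, -1.7, 0, 0, 7, 0.4], [0.013, 0, -1.7, 0, 0, 7, 0.3]],
  ],
)

```text
time_s: 2.65
ee_pos: [0.4876, 0.0266, 0.1757]
tcp_rot: [-0.707, -0.005, 0.004, 0.707]
force: [0.9, -0.3, -0.5]
width: 0.478
```

>>> move_arm(
  motion=[
    [[0, 0, 0, 0, 0, 0, 0.2], [0, 0, 0, 0, 0, 0, 0.1], [0, 0, 0, 0, 0, 0, 0.0], [0, 0, 0, 0, 0, 0, 0], [0, 0, 0, 0, 0, 0, 0], [0, 0, 0, 0, 0, 0, 0], [0, 0, 0, 0, 0, 0, 0], [0, 0, 0, 0, 0, 0, 0]],
  ],
  squeeze=30,
)

```text
time_s: 3.45
ee_pos: [0.4875, 0.0266, 0.1758]
tcp_rot: [-0.707, -0.005, 0.004, 0.707]
force: [-2.5, 0.4, 2.7]
width: 0.107
```

```bash
python3 st.py; python3 - <<'E'
from h import *
from bench import vision
im=vision.grab_frame("side"); cv2.imwrite("pics/side2.png",cv2.resize(im[100:280,140:380],None,fx=3.2,fy=3.2))
E
```

```text
3.45 [0.4875 0.0266 0.1758] yaw 0.72 yax [ 6.e-04  2.e-04 -1.e+00] F [-2.51  0.38  2.72] [-0.097  0.538 -0.102] w 0.10652264277053218 q [-0.041  0.292  1.853  0.     0.996 -0.054]
```

View pics/side2.png

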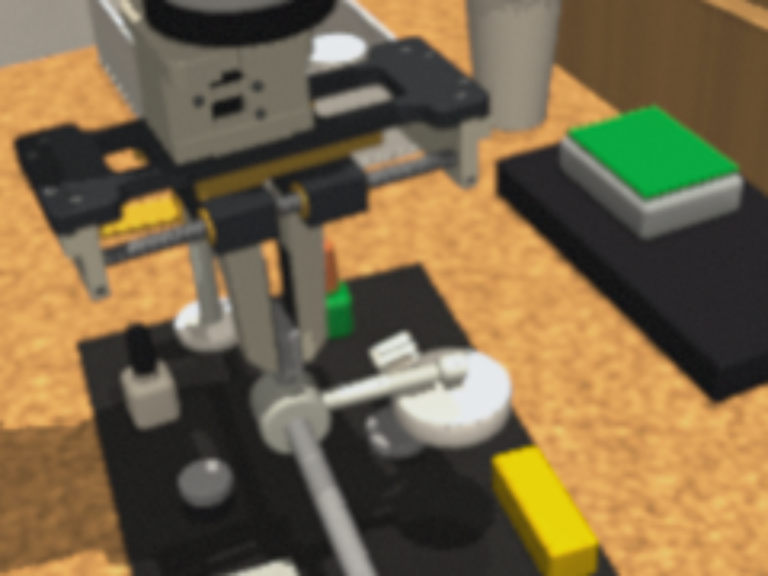

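The fingers hold the wing (opening 9.9 mm), at about (285,350) in the crop. Now I'll turn it anticlockwise.

>>> move_arm(
  motion=[
    [[0, 0, 0, 0, 0, 8, 0], [0, 0, 0, 0, 0, 16, 0], [0, 0, 0, 0, 0, 24, 0], [0, 0, 0, 0, 0, 32, 0], [0, 0, 0, 0, 0, 40, 0], [0, 0, 0, 0, 0, 48, 0], [0, 0, 0, 0, 0, 56, 0], [0, 0, 0, 0, 0, 64, 0]],
  ],
  squeeze=40,
)

```text
time_s: 4.3
ee_pos: [0.4886, 0.0267, 0.1759]
tcp_rot: [0.597, 0.381, -0.379, -0.596]
force: [5.7, 1.6, -3.5]
width: 0.102
```

>>> move_arm(
  motion=[
    [[0, 0, 0, 0, 0, 3, 0], [0, 0, 0, 0, 0, 3, 0], [0, 0, 0, 0, 0, 3, 0], [0, 0, 0, 0, 0, 3, 0], [0, 0, 0, 0, 0, 3, 0], [0, 0, 0, 0, 0, 3, 0], [0, 0, 0, 0, 0, 3, 0], [0, 0, 0, 0, 0, 3, 0]],
  ],
)

```text
time_s: 5.1
ee_pos: [0.4887, 0.0267, 0.1758]
tcp_rot: [0.586, 0.397, -0.394, -0.586]
force: [2.1, 1.4, -0.9]
width: 0.103
```

```bash
python3 st.py; python3 - <<'E'
from h import *
from bench import vision
im=vision.grab_frame("side"); cv2.imwrite("pics/side3.png",cv2.resize(im[100:280,140:380],None,fx=3.2,fy=3.2))
im=vision.grab_frame("top"); cv2.imwrite("pics/top3.png",im)
E
```

```text
5.1 [0.4887 0.0267 0.1758] yaw 68.03 yax [ 0.0032  0.0011 -1.    ] F [ 2.07  1.39 -0.9 ] [ 0.219 -0.32   0.05 ] w 0.10299505825379417 q [-4.100e-02  2.930e-01  1.852e+00  1.000e-03  9.940e-01 -1.229e+00]
```

View pics/side3.png

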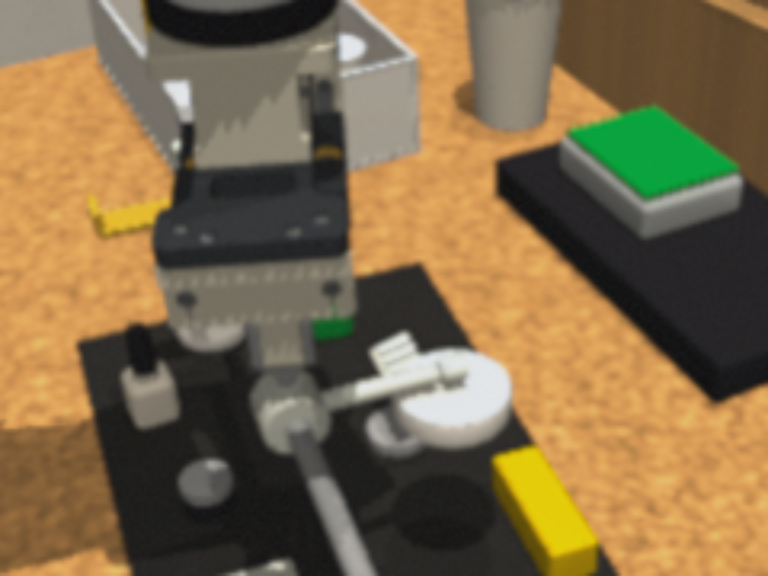

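View pics/top3.png

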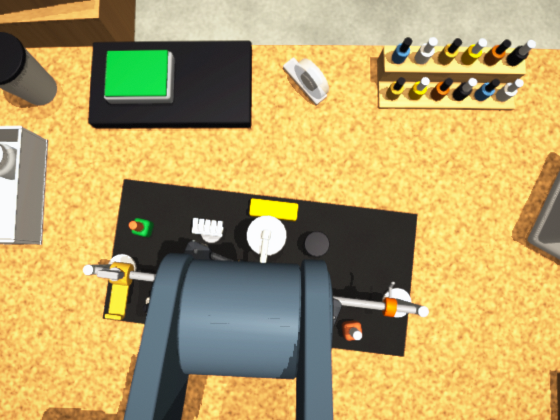

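>>> move_arm(
  motion=[
    [[0.01, 0.1, 0, 0, 0, 0, 0], [0.03, 0.25, 0, 0, 0, 0, 0], [0.05, 0.4, 0, 0, 0, 0, 0], [0.06, 0.55, 0, 0, 0, 0, 0], [0.08, 0.7, 0, 0, 0, 0, 0], [0.1, 0.85, 0, 0, 0, 0, 0], [0.11, 0.95, 0, 0, 0, 0, 0], [0.11, 1.0, 0, 0, 0, 0, 0]],
  ],
)

```text
time_s: 6.0
ee_pos: [0.4946, 0.0773, 0.1758]
tcp_rot: [0.586, 0.397, -0.394, -0.586]
force: [5.7, -3.2, -3.6]
width: 0.105
```

```bash
python3 st.py; python3 - <<'E'
from h import *
from bench import vision
im=vision.grab_frame("side"); cv2.imwrite("pics/side4.png",cv2.resize(im[100:280,140:380],None,fx=3.2,fy=3.2))
E
```

```text
6.0 [0.4946 0.0773 0.1758] yaw 68.06 yax [ 0.0039  0.0011 -1.    ] F [ 5.68 -3.18 -3.56] [-0.447 -0.885  0.049] w 0.10467780425758423 q [ 6.100e-02  3.120e-01  1.825e+00  1.000e-03  1.001e+00 -1.127e+00]
```

View pics/side4.png

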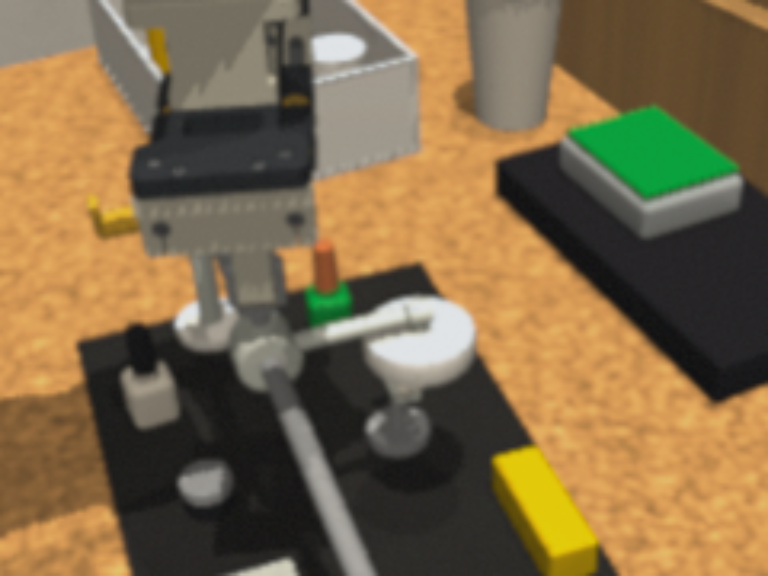

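```bash
python3 - <<'E'
from h import *
from bench import vision
s=vision.calibration("side")
p=lambda u,v:(140+u/3.2,100+v/3.2)
l=atz(s,p(421,333),.130); f=atz(s,p(398,432),.008)
print(l,f,(f-l)@[.1117,.9937,0])
E
```

```text
[0.5749377  0.06150566 0.13      ] [0.58307041 0.11840839 0.008     ] 0.05745266278900853
```

>>> move_arm(
  motion=[
    [[0.01, 0.1, 0, 0, 0, 0, 0], [0.02, 0.25, 0, 0, 0, 0, 0], [0.03, 0.4, 0, 0, 0, 0, 0], [0.05, 0.55, 0, 0, 0, 0, 0], [0.07, 0.7, 0, 0, 0, 0, 0], [0.08, 0.85, 0, 0, 0, 0, 0], [0.1, 1.0, 0, 0, 0, 0, 0], [0.11, 1.09, 0, 0, 0, 0, 0]],
  ],
)

```text
time_s: 6.85
ee_pos: [0.501, 0.1324, 0.1759]
tcp_rot: [0.587, 0.398, -0.394, -0.585]
force: [8.5, -2.1, -5.8]
width: 0.109
```

```bash
python3 st.py; python3 - <<'E'
from h import *
from bench import vision
im=vision.grab_frame("side"); cv2.imwrite("pics/side5.png",cv2.resize(im[100:280,140:380],None,fx=3.2,fy=3.2))
im=vision.grab_frame("top"); cv2.imwrite("pics/top5.png",cv2.resize(im[170:320,100:300],None,fx=4,fy=4,interpolation=cv2.INTER_CUBIC))
E
```

```text
6.85 [0.501  0.1324 0.1759] yaw 68.06 yax [ 0.006   0.0012 -1.    ] F [ 8.45 -2.13 -5.83] [-0.533 -1.43  -0.005] w 0.10888232581464201 q [ 0.168  0.341  1.782  0.     1.012 -1.02 ]
```

View pics/side5.png

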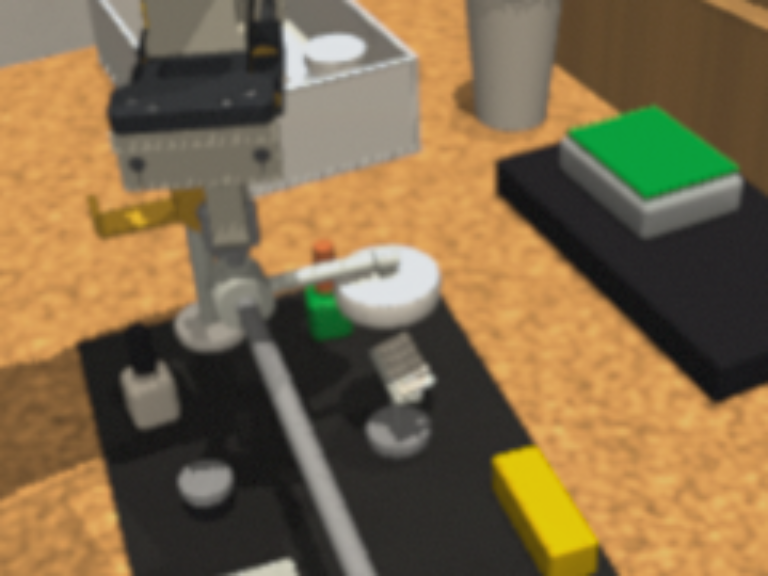

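View pics/top5.png

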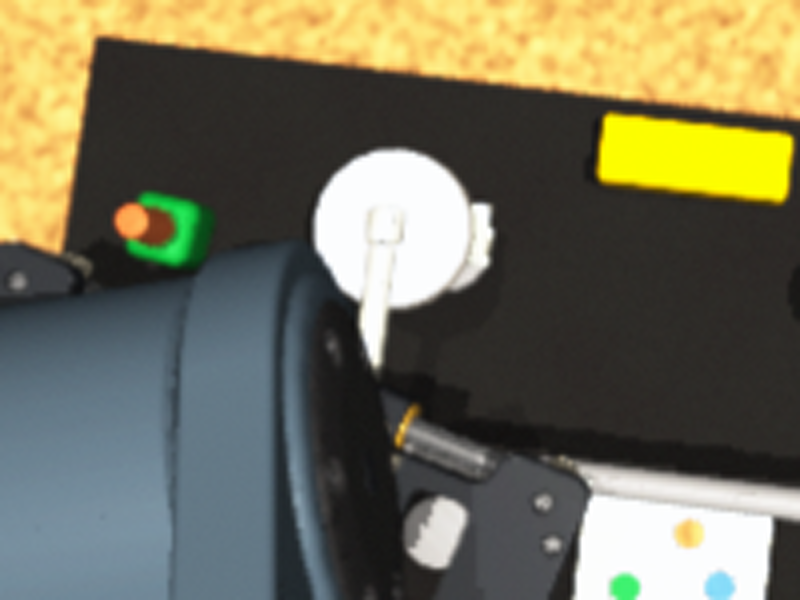

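```bash
python3 - <<'E'
from h import *
from bench import vision
s=vision.calibration("side");c=vision.calibration("top")
p=lambda u,v:(140+u/3.2,100+v/3.2)
l=atz(s,p(389,275),.130); f=atz(s,p(398,432),.008)
l2=atz(c,(100+393/4,170+228/4),.130)
print(l,f,l2)
im=vision.grab_frame("side")
# overlays: predicted circles
t=np.linspace(0,2*np.pi,200)
def circ(ctr,r,z): return np.c_[ctr[0]+r*np.cos(t),ctr[1]+r*np.sin(t),0*t+z]
for nm,cam,box,lc in(("side",s,(100,280,140,380),l),("top",c,(170,320,100,300),l2)):
    k=3.2 if nm=="side" else 4
    im=vision.grab_frame(nm)[box[0]:box[1],box[2]:box[3]]
    im=cv2.resize(im,None,fx=k,fy=k,interpolation=cv2.INTER_CUBIC)
    for P,col in((circ(lc,.031,.130),(0,0,255)),(circ((.584,.121),.02,.008),(0,255,0)),(circ(lc,.031,.112),(255,0,0))):
        q=((proj(cam,P)+.5-[box[2],box[0]])*k).astype(int); cv2.polylines(im,[q],True,col,1)
    cv2.imwrite(f"pics/ov_{nm}.png",im)
E
```

```text
[0.5826882  0.11813254 0.13      ] [0.58307041 0.11840839 0.008     ] [0.58323721 0.12245765 0.13      ]
```

View pics/ov_side.png

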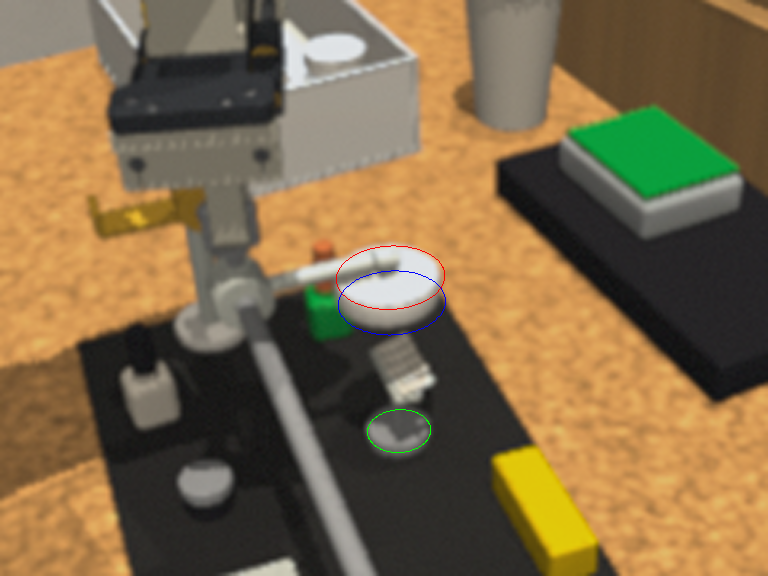

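View pics/ov_top.png

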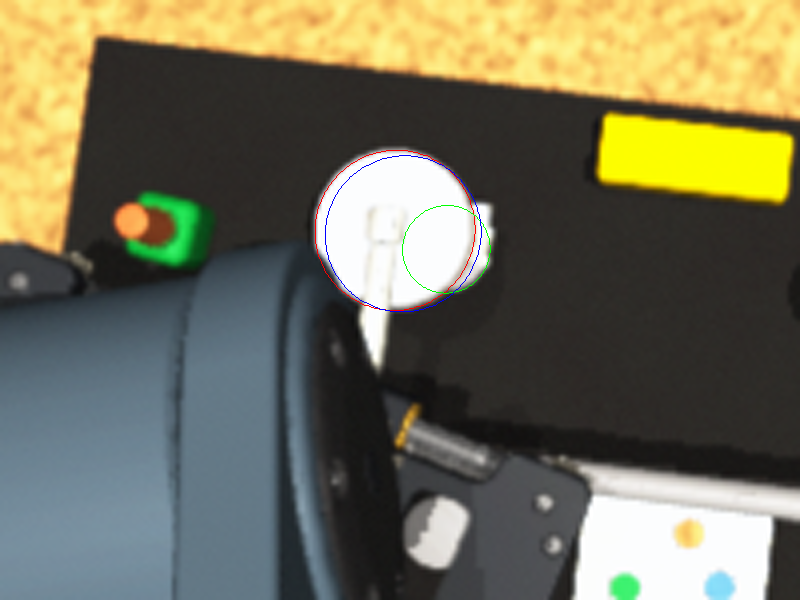

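>>> move_arm(
  motion=[
    [[0, 0, 0, 0, 0, 0, 0.15], [0, 0, 0, 0, 0, 0, 0.25], [0, 0, 0, 0, 0, 0, 0.35], [0, 0, 0, 0, 0, 0, 0.4], [0, 0, 0, 0, 0, 0, 0.4], [0, 0, 0.2, 0, 0, 0, 0.4], [0, 0, 0.6, 0, 0, 0, 0.4], [0, 0, 1.2, 0, 0, 0, 0.4]],
  ],
)

```text
time_s: 7.9
ee_pos: [0.5003, 0.1323, 0.2362]
tcp_rot: [0.586, 0.397, -0.394, -0.586]
force: [0.2, 0.2, 0.7]
width: 0.401
```

>>> move_arm(
  motion=[
    [[0, 0, 0.5, 0, 0, 0, 0.4], [0, 0, 1.0, 0, 0, 0, 0.4], [-0.6, 0, 1.2, 0, 0, 0, 0.4], [-1.2, 0, 1.2, 0, 0, 0, 0.4], [-1.8, 0, 1.2, 0, 0, 0, 0.4], [-2.2, 0, 1.2, 0, 0, 0, 0.4], [-2.2, 0, 1.2, 0, 0, 0, 0.4], [-2.2, 0, 1.2, 0, 0, 0, 0.4]],
  ],
)

```text
time_s: 8.7
ee_pos: [0.3909, 0.1324, 0.297]
tcp_rot: [0.587, 0.398, -0.394, -0.586]
force: [0.9, 0.2, 0.5]
width: 0.398
```

```bash
python3 st.py; python3 - <<'E'
from h import *
from bench import vision
s=vision.calibration("side");c=vision.calibration("top")
t=np.linspace(0,2*np.pi,200)
def circ(ctr,r,z): return np.c_[ctr[0]+r*np.cos(t),ctr[1]+r*np.sin(t),0*t+z]
lc=(.584,.121)
for nm,cam,box in(("side",s,(100,280,140,380)),("top",c,(170,320,100,300))):
    k=3.2 if nm=="side" else 4
    im=vision.grab_frame(nm)[box[0]:box[1],box[2]:box[3]]
    im=cv2.resize(im,None,fx=k,fy=k,interpolation=cv2.INTER_CUBIC)
    for P,col in((circ(lc,.031,.130),(0,0,255)),(circ(lc,.02,.008),(0,255,0))):
        q=((proj(cam,P)+.5-[box[2],box[0]])*k).astype(int); cv2.polylines(im,[q],True,col,1)
    cv2.imwrite(f"pics/fin_{nm}.png",im)
E
```

```text
8.7 [0.3909 0.1324 0.297 ] yaw 68.05 yax [ 0.0056  0.002  -1.    ] F [0.86 0.2  0.45] [ 0.007  0.027 -0.027] w 0.3979431042670214 q [ 2.130e-01  7.000e-03  1.871e+00  1.000e-03  1.257e+00 -9.750e-01]
```

View pics/fin_side.png

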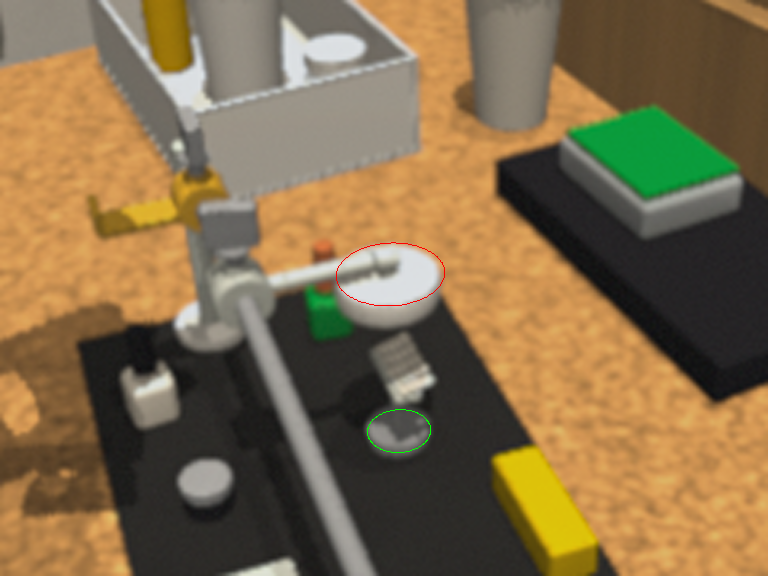

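View pics/fin_top.png

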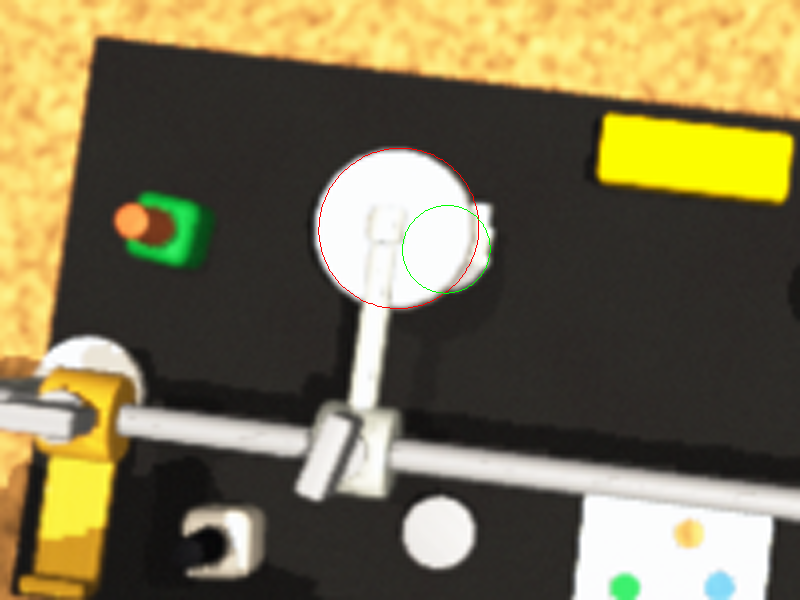

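The lamp disc and the foot match the circles drawn around the measured stand centre, at about (390,275) and (398,431) in the side view and (397,228) in the top view. The wing lies nearly across the bar, and the gripper is clear.

```bash
python3 -c "
from bench import sign_off; print(sign_off())"
```

```text
the job is handed in; nothing more can be done
None
```

I loosened the lamp's wing screw and slid the lamp until it was centred over the tip stand, then let go and handed the job in at about 8.8 s.

- **Screw:** I gripped the wing and turned it about 67° anticlockwise. It started about 7° loose, so it should now stand near 1.3 rad. The joint angle itself can't be read. After release, the top view shows the wing nearly across the bar.
- **Lamp position:** I slid the collar about 106 mm along the bar. Before release, the lamp centre measured (0.583, 0.118) m from the side camera and (0.583, 0.122) m from the top camera. The stand foot measured about (0.584, 0.120) m. Those agree to about 2–4 mm, against the 15 mm allowed.
- **After release:** Both views showed the lamp still over the stand. The gripper was clear, about 100 mm above and 110 mm back towards the robot, with the force reading at about zero.

No check failed. The only disagreement was that few-millimetre difference between the cameras. The wrist force components I saw between moves stayed under 9 N.

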